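# Pack the hand-wash tub

### The arm

A 6-joint arm with a two-finger parallel gripper is mounted at the origin on the work surface. World frame = base frame: x ahead of the robot, y to its left, z up, the work surface at z = 0. Lengths are in mm, angles in degrees, forces in N, time in s.
With the tool pointing down it reaches from about 350 to 850 mm from the base axis. Payload 8.1 kg.
Tool frame: the origin (TCP) lies between the finger pads; the fingertips stand 11 mm ahead of it and the grasp point (between the pads) lies 8 mm behind it; z points along the fingers, y is the line along which they close (so a half turn about z gives the same grasp; the last joint's range is limited). The gripper opens to 85 mm and grips with 20 to 120 N. Pads are 22 mm wide; open, the fingers measure 114 mm over their backs; the gripper's body (76 mm by 85 mm) begins 54 mm behind the grasp point. The pads swing forward as they close: fully open they stand 13 mm farther back than shut.
Start: joints at [62.2, 7.471, 85.268, -0, 87.261, -4.893], TCP at [233.52, 552.697, 242.292] pointing down, gripper open.
Joint ranges: [-169.43, 169.43], [-51.17, 129.36], [1.28, 143.12], [-76.62, 256.62], [0, 156.53], [-152.29, 152.29]. Speed limits (degrees/s): [136.94, 136.94, 159.86, 180, 180, 180].

### API

Orientations are given as [roll, pitch, yaw] about the fixed x, y, z axes, in that order (R = Rz(yaw) Ry(pitch) Rx(roll)).
In Python, from bench import r, snapshot, get_calibration gives the robot as it stands.
- The arm moves only by the tool step_arm, never from a script. Its argument "rows" is a list of rows, each a list of 2 entries, a list of its own where there are three numbers: the shift along the tool's x, y, z in mm, then the turn about the tool's z in degrees. In form: [[[tx, ty, tz], yaw], ...]. A call has 1 to 12 rows; each row is the pose to reach, as a shift and turn from the pose commanded when the call began, along the tool's axes at that moment; what a row does not reach only later rows make up. A row lasts 1/10 s, in which the tool goes at most 50 mm and 8.59 degrees, less where a joint would pass 70% of its speed; a pose out of reach is approached as far as the arm can. A call with a gripper value outside its range is refused whole. "fingers" is the opening, from 0 (shut) to 1 (fully open), set as the call begins (left out, the last holds). The fingers move at their own pace and stop on an object; "squeeze" is the grip in N (left out, the last holds). Time passes only in rows, so rows that repeat a pose let the fingers close. It gives the time, the measured TCP pose, the force, the opening and the grip force at its end, in the units of the state.
- r.sense(): the state, without advancing time (a new reading comes with each control period).
- snapshot(name): name is "scene" or "top"; returns the picture (384x512x3 uint8, blue, green, red); there is no depth.
- get_calibration(name): a dict with "fovy" (degrees; the focal length in pixels is half the picture's height over the tangent of half this angle, whatever the lens; pixels are square), "cx", "cy" (the principal point, pixels), "dist" ([k1, k2, p1, p2, k3] as OpenCV has them; the pictures are not rectified), "eye" and "orientation" of the camera in the world. Camera axes: x right, y up, looking along -z (the intrinsics and any distortion apply to the point x, -y, -z); pixel columns grow to the right and rows downward; lengths in mm; the calibration is good to about 2 mm. A picture is of the moment at which its call begins. get_calibration takes no time and is no camera call.
- r.hand_in(): hands the job in; it is judged then, once.
The state is a dict: "time": time; "joint_pos": joint angles; "qd": joint speeds; "joint_efforts": joint torques, N m; "tool_pos": TCP position; "tcp_rot": TCP orientation; "ft_force": force on the tool from outside, world axes, zero at the start; "wrist_torque": the same for the moment, N m; "finger_gap": finger opening in mm; "grip_force": force on a finger pad.
Only numpy, scipy, OpenCV 4.12 (cv2) and the standard library are available. Lean on these libraries where they do the work, as an engineer would, in place of code of your own. Each camera call takes 0.05 s, during which the arm holds its last target. There are 200 camera calls.

### The job

Get the hand-washing things together: put the blue scrub brush, the green measuring cup and the steel cap into the white tub, all three down on the tub's floor (any order), the cup standing upright. Leave the tub and all the other things on the shelf where they are.

Things in the scene. Friction and masses are not known exactly. Their poses are not given: they have to be found in the camera images.
- tub: the white open-topped oblong plastic tub (sizes in mm): outside 280 along its x axis, 220 along its y, 60 high; walls and floor 4 thick, so the inside is 272 x 212 and the inner floor lies 4 above the shelf. Origin: centre of the underside, z up. Loose, about 0.9 kg, stands empty on the shelf (z = 0).
- blue_brush: a scrub brush resting on its bristles: a rounded oblong block (sizes in mm) 130 long (its x axis), 48 wide (y) and 42 high; the lower 20 is a stiff pale bristle pack (rigid, 118 x 40), the upper 22 the blue plastic back. Origin: centre of the underside of the bristles. z up. Mass about 0.11 kg. Starts bristles down. To be put into the tub.
- green_cup: a small open green plastic measuring cup standing upright (sizes in mm): 65 high, outer diameter 52 at the foot and 56 at the rim, wall 3, floor 4 thick, with a loop handle reaching 52 from the cup's axis along its +x, between heights 12 and 59. Origin: centre of the underside, z up along the cup's axis. It can be gripped across its body along its y, clear of the handle. Mass about 0.05 kg. To be put into the tub, upright.
- steel_cap: a thimble-sized grey steel cap standing upright (sizes in mm): round, 24 in diameter at the foot, about 22 near the top, 28 high, closed (solid). Origin: centre of the underside, z up. Mass about 0.03 kg. To be put into the tub.
- red_brush: bystander, not to be moved: the same brush with a red back
- orange_cup: bystander, not to be moved: the same cup in orange
- yellow_cap: bystander, not to be moved: the same cap in yellow plastic
- grey_hook: bystander, not to be moved: a small grey plastic hook, 57 x 50 x 23 mm, lying near the far edge; origin at the underside of its foot plate
- clip_ring: bystander, not to be moved: a round drying clip ring 144 mm across, 12 mm high, white with blue clips, lying flat near the far edge; origin at its centre on the shelf
Not all that is in view belongs to the job. There is more than one size of the green_cup; the one meant has the size given above.

How it is judged:
By the outcome, as a careful person would: the job done as asked, in the order asked, and still so for the second after the job is handed in, with the robot touching nothing.
It also fails if it takes over 72 s, if anything falls off the work surface, if the arm or the gripper's body presses on something with over 40 N, if the wrist force passes 120 N, or if a joint passes its speed limit or range.

## Working session

There is one attempt and no reset: what is moved stays moved. The work goes in short steps, Python scripts to look and compute and a tool call to move; the robot and the scene stay as the last step left them, time stands still between calls to the robot, and variables do not carry over. Pictures are saved under pics/ and viewed, at most 10 in all, crops included, and the job is handed in when it is done.

Besides the shell and the picture viewer there is one more tool, called after "Request:" as name(argument=value, ...), one argument or row to a line, values as JSON. step_arm: Moves the arm, as the interface text tells. Its arguments: {"type":"object","properties":{"rows":{"type":"array"},"fingers":{"type":"number"},"squeeze":{"type":"number"}},"required":["rows"]}

```bash
ls; mkdir -p pics; python3 - <<'E'
from bench import r,snapshot,get_calibration
import cv2
for n in("scene","top"):
    cv2.imwrite(f"pics/{n}0.png",snapshot(n)); print(n,get_calibration(n))
print(r.sense())
E
```

```text
pics
scene {'fovy': 44.8048184010212, 'cx': 254.20951587424517, 'cy': 191.34250050396284, 'dist': array([-0.1128027,  0.       ,  0.       ,  0.       ,  0.       ]), 'eye': array([1163.72525109,  347.37368227,  841.22763837]), 'orientation': array([ 41.36947336,  -0.95308159, 128.7859661 ])}
top {'fovy': 47.4459045507738, 'cx': 256.7720980740073, 'cy': 186.91303154743878, 'dist': array([-0.10882184,  0.        ,  0.        ,  0.        ,  0.        ]), 'eye': array([ 414.85926386,  -92.94118736, 1101.63940666]), 'orientation': array([ 10.58002602,  -0.5224089 , -88.40182286])}
{'time': 0.1, 'joint_pos': array([ 6.21999524e+01,  7.51156468e+00,  8.53237044e+01,  1.76312394e-04,
        8.72604332e+01, -4.89250527e+00]), 'qd': array([ 0.00699867, -0.11900171, -0.11232664, -0.0075953 , -0.02095313,
        0.05744799]), 'joint_efforts': array([ 1.17812539e-03, -5.70946097e+01, -5.01947236e+01, -1.32383402e-04,
        7.92938255e-03,  3.75811953e-05]), 'tool_pos': array([233.2983283 , 552.27108075, 241.33476315]), 'tcp_rot': array([-1.79904661e+02, -8.33757566e-03,  1.57092442e+02]), 'ft_force': array([ 0.28787739, -0.73375236,  0.00784068]), 'wrist_torque': array([-0.00880288, -0.0039222 , -0.06253915]), 'grip_force': 0.0, 'finger_gap': 85.08746191291809}
```

View pics/scene0.png

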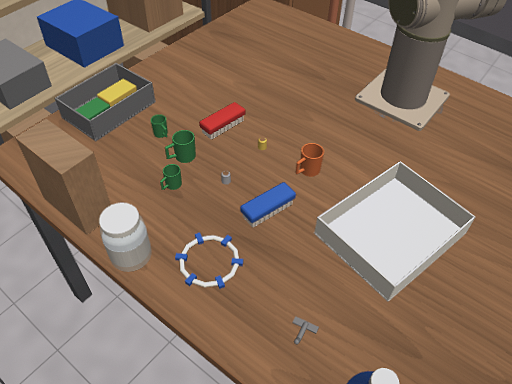

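View pics/top0.png

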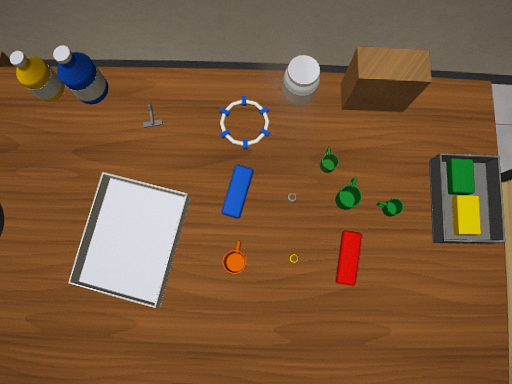

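The top view shows the tub at (130,238), the blue brush at (237,191), the steel cap at (292,197), the yellow cap at (294,258) and the orange cup at (235,261). There are three green cups, at top px (329,161), (348,197) and (392,207), which are scene px (172,177), (183,146) and (159,126). The middle one, (348,197), looks as big as the orange cup, so it fits best. I'll measure their sizes and check a crop.

```bash
cat > h.py <<'E'
import numpy as np,cv2
from scipy.spatial.transform import Rotation as Ro
from bench import r,snapshot,get_calibration
def cam(n):
    c=get_calibration(n); f=192/np.tan(np.radians(c["fovy"]/2))
    K=np.array([[f,0,c["cx"]],[0,f,c["cy"]],[0,0,1]]); return K,c["dist"],np.array(c["eye"]),Ro.from_euler("xyz",c["orientation"],degrees=True).as_matrix()
def rays(n,p):
    K,d,e,R=cam(n); q=cv2.undistortPoints(np.float64(p).reshape(-1,1,2),K,d).reshape(-1,2)
    return e,np.c_[q[:,0],-q[:,1],-np.ones(len(q))]@R.T
def onz(n,p,z):
    e,d=rays(n,p); return e+d*((z-e[2])/d[:,2])[:,None]
def tri(p1,p2):
    """top px, scene px -> point, gap"""
    e1,d1=rays("top",p1); e2,d2=rays("scene",p2); d1=d1[0]/np.linalg.norm(d1);d2=d2[0]/np.linalg.norm(d2)
    s=np.linalg.lstsq(np.c_[d1,-d2],e2-e1,rcond=None)[0]; a=e1+s[0]*d1;b=e2+s[1]*d2
    return (a+b)/2,np.linalg.norm(a-b)
HSV=dict(blue=((105,150,50),(125,255,255)),green=((55,120,30),(85,255,255)),orange=((5,215,120),(12,255,255)))
def blobs(im,lo,hi,amin=60):
    m=cv2.inRange(cv2.cvtColor(im,cv2.COLOR_BGR2HSV),lo,hi); m=cv2.morphologyEx(m,cv2.MORPH_CLOSE,np.ones((3,3)))
    return [c for c in cv2.findContours(m,cv2.RETR_EXTERNAL,cv2.CHAIN_APPROX_NONE)[0] if cv2.contourArea(c)>amin]
E
python3 - <<'E'
from h import *
np.set_printoptions(precision=1,suppress=True)
T=cv2.imread("pics/top0.png");S=cv2.imread("pics/scene0.png")
for k in HSV:
  for n,im in(("top",T),("scene",S)):
    for c in blobs(im,*HSV[k]):
        print(k,n,"bbox",cv2.boundingRect(c),"A",cv2.contourArea(c),"rect",np.array(cv2.boxPoints(cv2.minAreaRect(c))).round(1).tolist())
g=lambda im,lo,hi:blobs(im,lo,hi)
a=cv2.resize(T[135:275,205:415],None,fx=3.7,fy=3.7,interpolation=cv2.INTER_CUBIC)
cv2.imwrite("pics/crop1.png",a[:, :790])
b=cv2.resize(S[100:235,140:335],None,fx=4,fy=4,interpolation=cv2.INTER_CUBIC); cv2.imwrite("pics/crop2.png",b)
E
```

```text
blue top bbox (222, 165, 31, 53) A 898.5 rect [[220.6999969482422, 212.8000030517578], [235.39999389648438, 163.60000610351562], [253.60000610351562, 169.10000610351562], [238.8000030517578, 218.1999969482422]]
blue top bbox (83, 82, 25, 22) A 67.5 rect [[83.0, 101.0], [106.0, 82.0], [112.69999694824219, 90.0999984741211], [89.69999694824219, 109.0999984741211]]
blue top bbox (57, 52, 39, 38) A 964.5 rect [[51.599998474121094, 67.5999984741211], [80.9000015258789, 46.599998474121094], [101.5999984741211, 75.5999984741211], [72.19999694824219, 96.5]]
blue scene bbox (348, 372, 25, 12) A 165.5 rect [[348.0, 372.0], [372.0, 372.0], [372.0, 383.0], [348.0, 383.0]]
blue scene bbox (241, 183, 54, 40) A 958.5 rect [[238.60000610351562, 206.8000030517578], [287.0, 179.60000610351562], [296.70001220703125, 196.8000030517578], [248.3000030517578, 224.10000610351562]]
blue scene bbox (37, 0, 86, 67) A 3735.0 rect [[33.20000076293945, 18.399999618530273], [101.19999694824219, -15.600000381469727], [130.60000610351562, 43.20000076293945], [62.599998474121094, 77.19999694824219]]
green top bbox (3
[... 816 characters left out ...]
.0, 188.0], [160.0, 188.0]]
green scene bbox (165, 130, 30, 33) A 664.5 rect [[165.0, 130.0], [194.0, 130.0], [194.0, 162.0], [165.0, 162.0]]
green scene bbox (151, 115, 16, 22) A 255.0 rect [[150.39999389648438, 115.80000305175781], [164.5, 114.0999984741211], [167.1999969482422, 135.8000030517578], [153.10000610351562, 137.60000610351562]]
green scene bbox (76, 98, 34, 21) A 338.5 rect [[75.80000305175781, 109.5999984741211], [101.9000015258789, 93.5], [109.9000015258789, 106.4000015258789], [83.69999694824219, 122.5]]
orange top bbox (223, 241, 23, 32) A 85.0 rect [[218.5, 246.1999969482422], [239.89999389648438, 240.5], [247.5, 269.20001220703125], [226.1999969482422, 274.8999938964844]]
```

View pics/crop1.png

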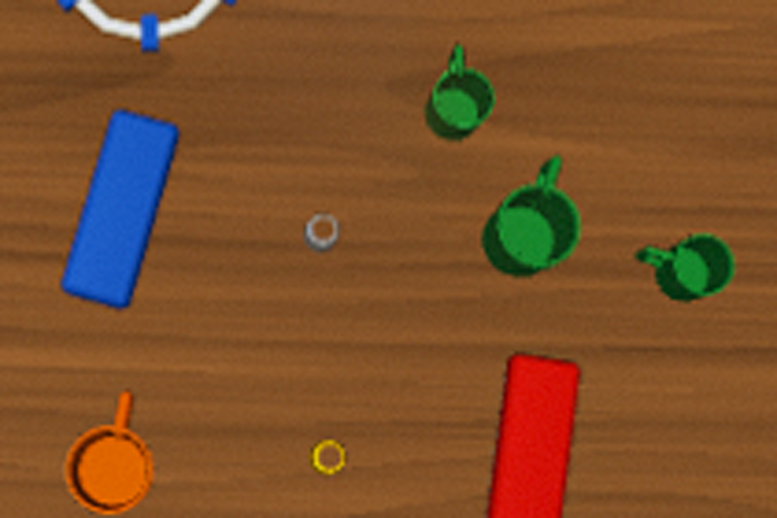

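View pics/crop2.png

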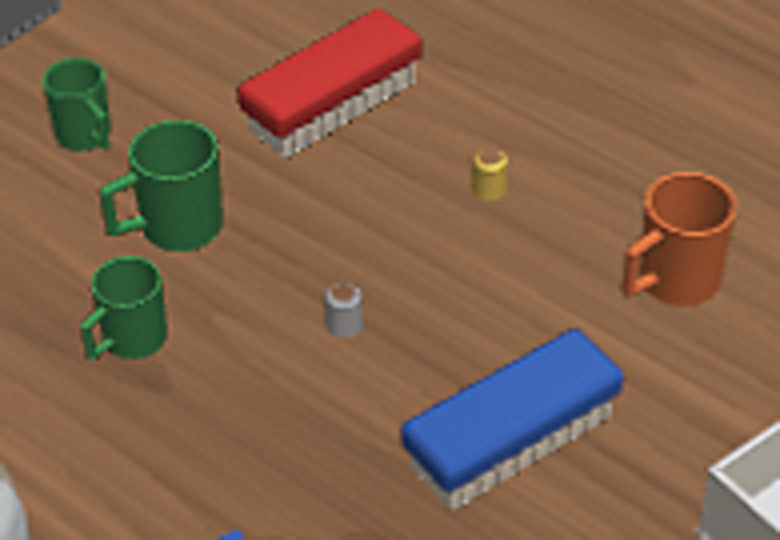

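```bash
python3 - <<'E'
from h import *
np.set_printoptions(precision=1,suppress=True)
A=lambda x,y:((x+.5)/3.7+205-.5,(y+.5)/3.7+135-.5)
B=lambda x,y:((x+.5)/4+140-.5,(y+.5)/4+100-.5)
for n,p,q in(("cup mid rim",A(536,227),B(175,151)),("orange rim",A(109.5,469),B(690,206)),("cupA rim",A(463,99),B(128,282)),("cupB rim",A(702,266),B(76,79)),("steel top",A(322,231),B(345,294)),("yellow top",A(329,457),B(491,160)),
 ("brush",A(121,208),B(513,406)),("cup handle",A(555,163),B(107,195)),("orange handle",A(125,396),B(632,255))):
    print(n,*tri(p,q))
for n,x0,x1,y,z in(("mid",493,580,227,65),("orange",67,152,469,65),("A",432,494,99,48),("B",672,734,266,48)): 
    a=onz("top",[A(x0,y),A(x1,y)],z);print(n,"dia",np.linalg.norm(a[0]-a[1]))
print("tub")
t=[(103,174),(187,191),(157,305),(70,284)];s=[(390,292),(317,229),(401,165),(473,219)]
for a,b in zip(t,s): print(*tri(a,b))
c=onz("top",t,60);print(c.mean(0),[np.linalg.norm(c[i]-c[i-1]) for i in range(4)]); 
d=c[0]-c[3];print("tub long yaw",np.degrees(np.arctan2(d[1],d[0])))
b=onz("top",[A(*p) for p in((118,110),(178,128),(126,307),(62,288))],42); print("brush",b.mean(0),[np.linalg.norm(b[i]-b[i-1]) for i in range(4)],np.degrees(np.arctan2(*(b[0]-b[3])[1::-1])))
h=onz("top",[A(555,163)],50)[0];print(h)
E
```

```text
cup mid rim [ 593.1 -322.1   60.8] 2.0620707244784295
orange rim [428.8 -47.7  60.4] 2.8426437581387667
cupA rim [ 681.8 -276.5   44.6] 3.0754800999749836
cupB rim [ 572.3 -437.7   44.4] 3.0209663813916134
steel top [ 592.4 -184.    23.6] 2.69154850167551
yellow top [ 441.  -190.7   23.1] 3.202895172785343
brush [602.9 -47.9  30.9] 2.8255130386400067
cup handle [ 639.1 -338.1   47.2] 2.8886833794408537
orange handle [476.3 -55.9  49.5] 2.174066881149246
mid dia 57.626473199366146
orange dia 53.90926331731107
A dia 42.10566815412174
B dia 42.42192798195997
tub
[636.7 288.2  37.1] 6.180653125243362
[597.9  80.3  29.2] 8.341619014359432
[318.4 136.6  46.5] 12.22026682314558
[360.4 347.9  44.9] 1.3642367342940684
[477.3 205.9  60. ] [np.float64(275.5313123887923), np.float64(214.14593166387954), np.float64(277.99910926022255), np.float64(216.3902385148181)]
tub long yaw -12.160497293497993
brush [602.2 -49.6  42. ] [np.float64(125.93404841911268), np.float64(42.27275661447882), np.float64(125.56003931933493), np.float64(44.14029386912579)] -14.983461326611398
[ 639.4 -338.7   50. ]
```

The middle green cup measures 57 mm across and 61–65 mm high. The other two are about 42 mm across and 44–48 mm high, so the middle one is the one meant. The tub and brush sizes also match the text.

```bash
cat > go.py <<'E'
import sys
from h import *
s=r.sense(); x,y,z,yaw=map(float,sys.argv[1:5]); R=Ro.from_euler("xyz",s["tcp_rot"],degrees=True).as_matrix()
print("shift",(R.T@(np.array([x,y,z])-s["tool_pos"])).round(1),"turn",round(-(yaw-s["tcp_rot"][2]),1),"t",s["time"],"pos",s["tool_pos"].round(1),s["tcp_rot"].round(1),"F",s["ft_force"].round(1),"gap",round(s["finger_gap"],1),round(s["grip_force"],1))
E
python3 go.py 602 -49 120 165
```

```text
shift [-573.7 -410.1  121.9] turn -7.9 t 0.1 pos [233.3 552.3 241.3] [-179.9   -0.   157.1] F [ 0.3 -0.7  0. ] gap 85.1 0.0
```

Request:
step_arm(
  rows=[
    [[-574,-410,122],-7.9],
    [[-574,-410,122],-7.9],
    [[-574,-410,122],-7.9],
    [[-574,-410,122],-7.9],
    [[-574,-410,122],-7.9],
    [[-574,-410,122],-7.9],
    [[-574,-410,122],-7.9],
    [[-574,-410,122],-7.9],
    [[-574,-410,122],-7.9],
    [[-574,-410,122],-7.9],
    [[-574,-410,122],-7.9],
    [[-574,-410,122],-7.9],
  ],
  fingers=1,
  squeeze=30,
)

```text
time: 1.3
tool_pos: [543.4, 46.9, 139.4]
tcp_rot: [180.0, -0.0, 165.0]
ft_force: [1.2, 0.5, 0.7]
finger_gap: 85.5
grip_force: 0.0
```

```bash
python3 go.py 602 -49 120 165
```

```text
shift [-81.5 -77.5  19.4] turn -0.0 t 1.3 pos [543.4  46.9 139.4] [180.  -0. 165.] F [1.2 0.5 0.7] gap 85.5 0.0
```

Request:
step_arm(
  rows=[
    [[-78,-74,19],0],
    [[-78,-74,19],0],
    [[-78,-74,19],0],
    [[-78,-74,19],0],
    [[-78,-74,19],0],
    [[-78,-74,19],0],
  ],
)

```text
time: 1.9
tool_pos: [598.7, -41.3, 121.3]
tcp_rot: [180.0, -0.0, 165.1]
ft_force: [0.2, 0.1, 0.0]
finger_gap: 85.4
grip_force: 0.0
```

```bash
python3 - <<'E'
from h import *
cv2.imwrite("pics/t1.png",snapshot("top"));cv2.imwrite("pics/s1.png",snapshot("scene"))
a=cv2.resize(cv2.imread("pics/t1.png")[110:270,160:330],None,fx=2.3,fy=2.3);b=cv2.resize(cv2.imread("pics/s1.png")[100:260,180:350],None,fx=2.3,fy=2.3)
cv2.imwrite("pics/c1.png",np.hstack([a,b]))
E
python3 go.py 602 -49 18 165
```

```text
shift [ -4.9  -6.6 103.6] turn 0.1 t 2.0 pos [598.9 -41.3 121.6] [180.    0.  165.1] F [-0.6 -0.3 -0.3] gap 85.7 0.0
```

View pics/c1.png

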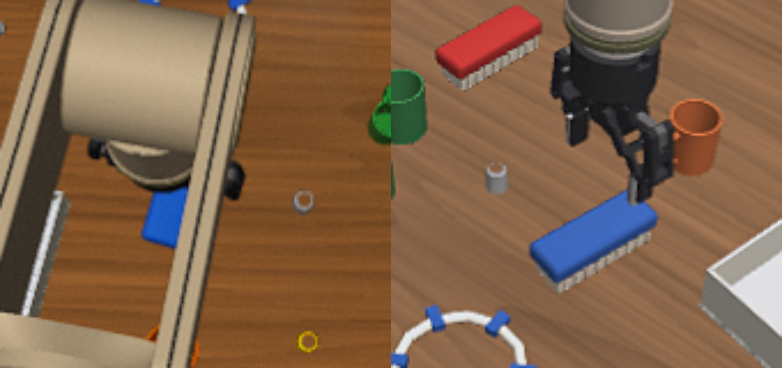

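The gripper straddles the blue brush, with fingers at crop px (100,150) and (233,180) in the top view, so I can descend.

Request:
step_arm(
  rows=[
    [[-5,-7,40],0],
    [[-5,-7,70],0],
    [[-5,-7,90],0],
    [[-5,-7,103],0],
    [[-5,-7,103],0],
    [[-5,-7,103],0],
  ],
)

```text
time: 2.6
tool_pos: [602.7, -50.5, 19.0]
tcp_rot: [180.0, 0.1, 165.0]
ft_force: [-0.1, 0.8, 0.6]
finger_gap: 85.7
grip_force: 0.0
```

Request:
step_arm(
  rows=[
    [[0,0,0],0],
    [[0,0,0],0],
    [[0,0,0],0],
    [[0,0,0],0],
    [[0,0,0],0],
    [[0,0,0],0],
    [[0,0,0],0],
  ],
  fingers=0,
  squeeze=30,
)

```text
time: 3.3
tool_pos: [603.2, -51.0, 19.5]
tcp_rot: [180.0, 0.1, 165.0]
ft_force: [-2.0, 0.8, 6.9]
finger_gap: 47.6
grip_force: 32.2
```

Request:
step_arm(
  rows=[
    [[0,0,-20],0],
    [[0,0,-60],0],
    [[0,0,-100],0],
    [[0,0,-115],0],
    [[0,0,-115],0],
    [[0,0,-115],0],
  ],
)

```text
time: 3.9
tool_pos: [601.5, -50.8, 131.7]
tcp_rot: [-180.0, -0.1, 165.0]
ft_force: [0.3, -0.1, -1.7]
finger_gap: 47.7
grip_force: 31.4
```

```bash
python3 - <<'E'
import numpy as np
c=np.array([477.3,205.9]);u=np.array([.977,-.211]);v=np.array([.211,.977])
print([(c+a*u+b*v).round() for a,b in((-40,45),(-40,-50),(75,-20))])
E
python3 go.py 448 258 132 168
```

```text
[array([448., 258.]), array([428., 165.]), array([546., 171.])]
shift [228.2 258.5  -0. ] turn -3.0 t 3.9 pos [601.5 -50.8 131.7] [-1.80e+02 -1.00e-01  1.65e+02] F [ 0.3 -0.1 -1.7] gap 47.7 31.4
```

Request:
step_arm(
  rows=[
    [[30,34,0],-3],
    [[60,68,0],-3],
    [[90,102,0],-3],
    [[120,136,0],-3],
    [[150,170,0],-3],
    [[180,204,0],-3],
    [[210,238,0],-3],
    [[228,258,0],-3],
    [[228,258,0],-3],
    [[228,258,0],-3],
    [[228,258,0],-3],
  ],
)

```text
time: 5.0
tool_pos: [448.3, 256.3, 131.5]
tcp_rot: [-179.9, -0.1, 168.0]
ft_force: [-0.0, 0.9, -0.2]
finger_gap: 47.4
grip_force: 31.5
```

```bash
python3 - <<'E'
from h import *
cv2.imwrite("pics/t2.png",snapshot("top"));cv2.imwrite("pics/s2.png",snapshot("scene"))
a=cv2.resize(cv2.imread("pics/t2.png")[150:310,50:220],None,fx=2.3,fy=2.3);b=cv2.resize(cv2.imread("pics/s2.png")[110:300,300:500],None,fx=1.937,fy=1.937)
cv2.imwrite("pics/c2.png",np.hstack([a,b]))
E
python3 go.py 448 258 24 168
```

```text
shift [  1.2   1.7 108.3] turn -0.1 t 5.1 pos [448.9 256.2 132.3] [-179.9   -0.   167.9] F [-0.9  0.1 -0.9] gap 47.8 31.5
```

View pics/c2.png

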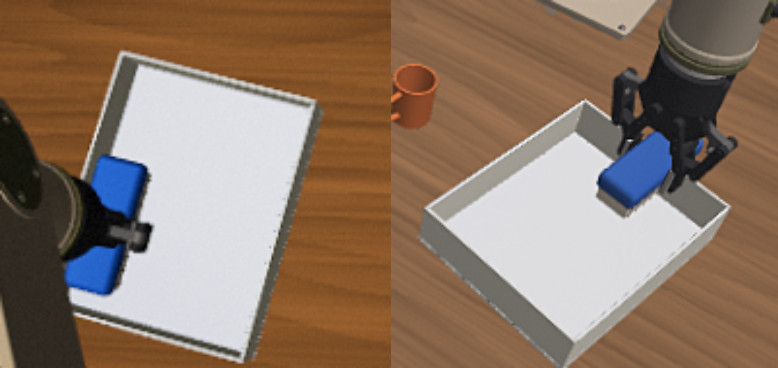

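The brush hangs level over the tub's left part, at crop px (108,225), clear of the walls.

Request:
step_arm(
  rows=[
    [[1,1,40],0],
    [[1,1,75],0],
    [[1,1,95],0],
    [[1,1,102],0],
    [[1,1,106],0],
    [[1,1,108],0],
    [[1,1,108],0],
  ],
)

```text
time: 5.8
tool_pos: [449.0, 258.8, 26.2]
tcp_rot: [179.9, 0.1, 168.0]
ft_force: [-0.2, 0.1, -0.6]
finger_gap: 47.4
grip_force: 31.5
```

Request:
step_arm(
  rows=[
    [[0,0,0],0],
    [[0,0,0],0],
    [[0,0,0],0],
    [[0,0,0],0],
  ],
  fingers=0.72,
)

```text
time: 6.2
tool_pos: [448.1, 258.8, 25.4]
tcp_rot: [180.0, 0.0, 168.0]
ft_force: [-0.0, 0.4, -0.0]
finger_gap: 61.3
grip_force: 0.0
```

Request:
step_arm(
  rows=[
    [[0,0,-20],0],
    [[0,0,-60],0],
    [[0,0,-100],0],
    [[0,0,-110],0],
    [[0,0,-110],0],
  ],
)

```text
time: 6.7
tool_pos: [449.6, 259.4, 137.7]
tcp_rot: [179.8, 0.2, 168.0]
ft_force: [-0.0, 0.4, 0.0]
finger_gap: 61.4
grip_force: 0.0
```

```bash
python3 go.py 592 -184 125 165
```

```text
shift [-231.4 -404.1   12.4] turn 3.0 t 6.7 pos [449.6 259.4 137.7] [179.8   0.2 168. ] F [-0.   0.4  0. ] gap 61.4 0.0
```

Request:
step_arm(
  rows=[
    [[-231,-404,12],3],
    [[-231,-404,12],3],
    [[-231,-404,12],3],
    [[-231,-404,12],3],
    [[-231,-404,12],3],
    [[-231,-404,12],3],
    [[-231,-404,12],3],
    [[-231,-404,12],3],
    [[-231,-404,12],3],
    [[-231,-404,12],3],
    [[-231,-404,12],3],
    [[-231,-404,12],3],
  ],
)

```text
time: 7.9
tool_pos: [588.7, -183.6, 121.1]
tcp_rot: [179.9, -0.2, 165.0]
ft_force: [-0.0, 0.5, 0.3]
finger_gap: 60.8
grip_force: 0.0
```

```bash
python3 - <<'E'
from h import *
cv2.imwrite("pics/t3.png",snapshot("top"));cv2.imwrite("pics/s3.png",snapshot("scene"))
a=cv2.resize(cv2.imread("pics/t3.png")[150:310,50:220],None,fx=2.3,fy=2.3);b=cv2.resize(cv2.imread("pics/s3.png")[110:240,170:308],None,fx=2.83,fy=2.83)
cv2.imwrite("pics/c3.png",np.hstack([a,b]))
E
python3 go.py 592 -184 14 165
```

```text
shift [ -3.3  -0.5 108. ] turn 0.1 t 8.0 pos [ 589.1 -182.8  122. ] [ 1.800e+02 -1.000e-01  1.651e+02] F [-0.4 -0.2 -0.9] gap 61.4 0.0
```

View pics/c3.png

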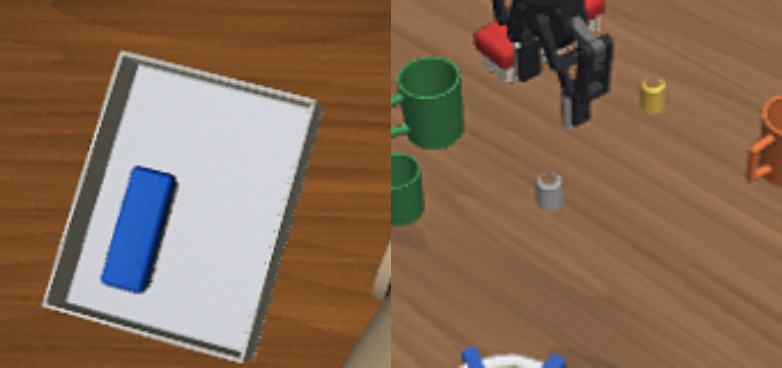

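The brush lies flat on the tub floor, at crop px (138,230). The cap stands alone at (549,190) below the gripper.

Request:
step_arm(
  rows=[
    [[-3,-1,40],0],
    [[-3,-1,75],0],
    [[-3,-1,95],0],
    [[-3,-1,104],0],
    [[-3,-1,108],0],
    [[-3,-1,108],0],
    [[-3,-1,108],0],
  ],
)

```text
time: 8.7
tool_pos: [593.7, -186.5, 16.8]
tcp_rot: [-180.0, 0.2, 165.0]
ft_force: [0.2, -0.4, 0.8]
finger_gap: 62.0
grip_force: 0.0
```

Request:
step_arm(
  rows=[
    [[0,0,0],0],
    [[0,0,0],0],
    [[0,0,0],0],
    [[0,0,0],0],
    [[0,0,0],0],
    [[0,0,0],0],
    [[0,0,0],0],
  ],
  fingers=0,
  squeeze=25,
)

```text
time: 9.4
tool_pos: [593.0, -186.6, 16.0]
tcp_rot: [-180.0, 0.1, 165.0]
ft_force: [-1.2, 0.4, 5.8]
finger_gap: 22.2
grip_force: 24.7
```

```bash
python3 go.py 428 165 132 168
```

```text
shift [ 250.3  296.9 -116.4] turn -3.0 t 9.4 pos [ 593.  -186.6   16. ] [-1.80e+02  1.00e-01  1.65e+02] F [-1.2  0.4  5.8] gap 22.2 24.7
```

Request:
step_arm(
  rows=[
    [[0,0,-15],0],
    [[0,0,-50],0],
    [[0,0,-95],0],
    [[30,34,-116],-3],
    [[60,68,-116],-3],
    [[90,102,-116],-3],
    [[120,140,-116],-3],
    [[150,175,-116],-3],
    [[180,210,-116],-3],
    [[210,245,-116],-3],
    [[235,280,-116],-3],
    [[250,297,-116],-3],
  ],
)

```text
time: 10.6
tool_pos: [426.6, 167.8, 132.0]
tcp_rot: [179.9, 0.0, 168.1]
ft_force: [0.8, -0.9, -0.9]
finger_gap: 21.8
grip_force: 24.8
```

Request:
step_arm(
  rows=[
    [[0,0,0],0],
    [[0,0,0],0],
    [[0,0,0],0],
  ],
)

```text
time: 10.9
tool_pos: [428.4, 164.5, 131.4]
tcp_rot: [-180.0, 0.0, 168.0]
ft_force: [0.7, 0.0, -0.2]
finger_gap: 22.0
grip_force: 24.8
```

```bash
python3 - <<'E'
from h import *
cv2.imwrite("pics/t4.png",snapshot("top"));cv2.imwrite("pics/s4.png",snapshot("scene"))
a=cv2.resize(cv2.imread("pics/t4.png")[150:310,50:220],None,fx=2.3,fy=2.3);b=cv2.resize(cv2.imread("pics/s4.png")[110:300,300:500],None,fx=1.937,fy=1.937)
cv2.imwrite("pics/c4.png",np.hstack([a,b]))
E
python3 go.py 428 165 20 168
```

```text
shift [  0.6   0.6 111.2] turn -0.1 t 11.0 pos [428.4 164.3 131.2] [-180.     0.   167.9] F [ 0.2 -0.8 -0.1] gap 21.8 24.8
```

View pics/c4.png

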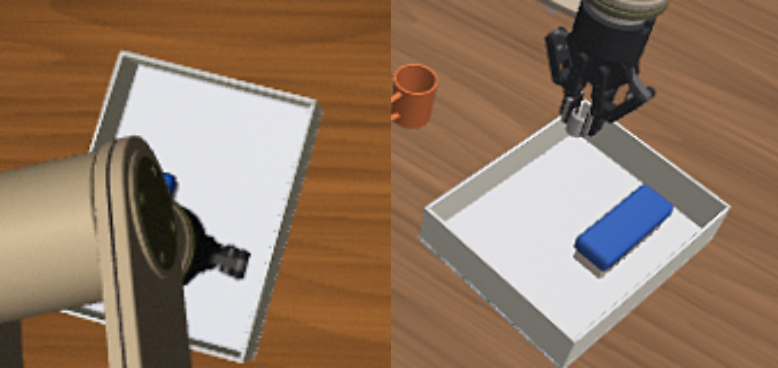

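The cap is held at crop px (577,122), above free tub floor beside the brush.

Request:
step_arm(
  rows=[
    [[0,0,40],0],
    [[0,0,75],0],
    [[0,0,98],0],
    [[0,0,105],0],
    [[0,0,108],0],
    [[0,0,110],0],
    [[0,0,111],0],
    [[0,0,111],0],
  ],
)

```text
time: 11.8
tool_pos: [428.9, 165.5, 21.1]
tcp_rot: [179.9, 0.1, 168.0]
ft_force: [-0.4, 0.3, -0.5]
finger_gap: 21.8
grip_force: 24.8
```

Request:
step_arm(
  rows=[
    [[0,0,0],0],
    [[0,0,0],0],
    [[0,0,0],0],
    [[0,0,0],0],
  ],
  fingers=0.45,
)

```text
time: 12.2
tool_pos: [428.5, 165.6, 20.6]
tcp_rot: [180.0, 0.1, 168.0]
ft_force: [0.8, 4.0, 2.2]
finger_gap: 38.5
grip_force: 0.0
```

Request:
step_arm(
  rows=[
    [[0,0,-20],0],
    [[0,0,-60],0],
    [[0,0,-100],0],
    [[0,0,-120],0],
    [[0,0,-120],0],
  ],
)

```text
time: 12.7
tool_pos: [430.3, 165.7, 143.9]
tcp_rot: [179.8, 0.3, 168.0]
ft_force: [0.5, 0.3, 0.1]
finger_gap: 39.1
grip_force: 0.0
```

```bash
python3 go.py 592 -322 140 160
```

```text
shift [-259.6 -443.4    4.3] turn 8.0 t 12.7 pos [430.3 165.7 143.9] [179.8   0.3 168. ] F [0.5 0.3 0.1] gap 39.1 0.0
```

Request:
step_arm(
  rows=[
    [[-260,-443,4],8],
    [[-260,-443,4],8],
    [[-260,-443,4],8],
    [[-260,-443,4],8],
    [[-260,-443,4],8],
    [[-260,-443,4],8],
    [[-260,-443,4],8],
    [[-260,-443,4],8],
    [[-260,-443,4],8],
    [[-260,-443,4],8],
    [[-260,-443,4],8],
    [[-260,-443,4],8],
  ],
  fingers=1,
)

```text
time: 13.9
tool_pos: [589.0, -324.3, 133.5]
tcp_rot: [180.0, -0.2, 159.8]
ft_force: [0.4, -0.3, -0.1]
finger_gap: 85.3
grip_force: 0.0
```

Request:
step_arm(
  rows=[
    [[0,0,0],0],
    [[0,0,0],0],
  ],
)

```text
time: 14.1
tool_pos: [589.5, -320.6, 135.2]
tcp_rot: [180.0, -0.1, 160.1]
ft_force: [0.4, -0.4, -0.0]
finger_gap: 85.4
grip_force: 0.0
```

```bash
python3 - <<'E'
from h import *
cv2.imwrite("pics/t5.png",snapshot("top"));cv2.imwrite("pics/s5.png",snapshot("scene"))
a=cv2.resize(cv2.imread("pics/s5.png")[110:300,300:500],None,fx=1.937,fy=1.937);b=cv2.resize(cv2.imread("pics/s5.png")[70:200,110:248],None,fx=2.83,fy=2.83)
cv2.imwrite("pics/c5.png",np.hstack([a[:368],b]))
E
python3 go.py 592 -322 27 160
```

```text
shift [ -2.4  -0.6 109. ] turn 0.1 t 14.2 pos [ 590.  -320.7  136. ] [180.   -0.  160.1] F [-1.2  0.5  0.3] gap 85.9 0.0
```

View pics/c5.png

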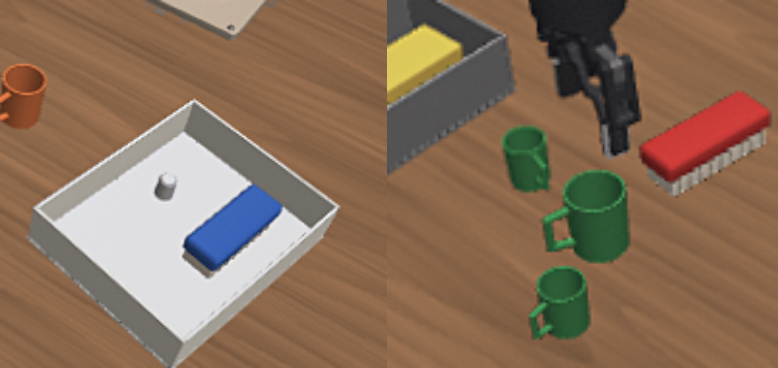

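The cap stands upright in the tub at crop px (166,186). The gripper is above the mid-size green cup at (595,215), so I descend.

Request:
step_arm(
  rows=[
    [[-2,-1,30],0],
    [[-2,-1,50],0],
    [[-2,-1,75],0],
    [[-2,-1,95],0],
    [[-2,-1,108],0],
    [[-2,-1,108],0],
    [[-2,-1,108],0],
  ],
)

```text
time: 14.9
tool_pos: [592.0, -323.6, 28.8]
tcp_rot: [-180.0, 0.0, 160.0]
ft_force: [-0.6, 0.2, 0.3]
finger_gap: 85.3
grip_force: 0.0
```

Request:
step_arm(
  rows=[
    [[0,0,0],0],
    [[0,0,0],0],
    [[0,0,0],0],
    [[0,0,0],0],
    [[0,0,0],0],
    [[0,0,0],0],
  ],
  fingers=0,
  squeeze=25,
)

```text
time: 15.5
tool_pos: [592.7, -324.3, 29.9]
tcp_rot: [-180.0, 0.1, 160.0]
ft_force: [-0.7, 2.4, 6.8]
finger_gap: 55.7
grip_force: 25.6
```

```bash
python3 go.py 546 171 150 168
```

```text
shift [ 213.   449.4 -120.8] turn -8.0 t 15.5 pos [ 592.7 -324.3   29.9] [-1.8e+02  1.0e-01  1.6e+02] F [-0.7  2.4  6.8] gap 55.7 25.6
```

Request:
step_arm(
  rows=[
    [[0,0,-10],0],
    [[0,0,-35],0],
    [[0,0,-75],0],
    [[0,0,-110],0],
    [[0,0,-121],0],
    [[15,32,-121],-8],
    [[30,64,-121],-8],
    [[48,100,-121],-8],
    [[66,140,-121],-8],
    [[86,180,-121],-8],
    [[105,220,-121],-8],
    [[124,260,-121],-8],
  ],
)

```text
time: 16.7
tool_pos: [563.2, -35.4, 148.6]
tcp_rot: [-180.0, -0.0, 168.0]
ft_force: [1.1, 0.8, -1.0]
finger_gap: 55.1
grip_force: 26.6
```

```bash
python3 go.py 546 171 150 168
```

```text
shift [ 59.8 198.3  -1.3] turn -0.0 t 16.7 pos [563.2 -35.4 148.6] [-180.   -0.  168.] F [ 1.1  0.8 -1. ] gap 55.1 26.6
```

Request:
step_arm(
  rows=[
    [[13,42,0],0],
    [[26,84,0],0],
    [[38,126,0],0],
    [[50,165,0],0],
    [[58,190,0],0],
    [[60,196,0],0],
    [[60,196,0],0],
    [[60,196,0],0],
  ],
)

```text
time: 17.5
tool_pos: [546.1, 166.2, 148.8]
tcp_rot: [-180.0, -0.0, 168.0]
ft_force: [-0.1, -0.0, -0.6]
finger_gap: 54.8
grip_force: 26.7
```

```bash
python3 - <<'E'
from h import *
cv2.imwrite("pics/t6.png",snapshot("top"));cv2.imwrite("pics/s6.png",snapshot("scene"))
a=cv2.resize(cv2.imread("pics/t6.png")[150:310,50:220],None,fx=2.3,fy=2.3);b=cv2.resize(cv2.imread("pics/s6.png")[110:300,300:500],None,fx=1.937,fy=1.937)
cv2.imwrite("pics/c6.png",np.hstack([a,b]))
E
python3 go.py 546 171 35 168
```

```text
shift [  1.4   5.1 113.9] turn -0.1 t 17.6 pos [546.3 165.7 148.9] [-180.    -0.   167.9] F [ 0.3  0.9 -1.1] gap 55.6 26.7
```

View pics/c6.png

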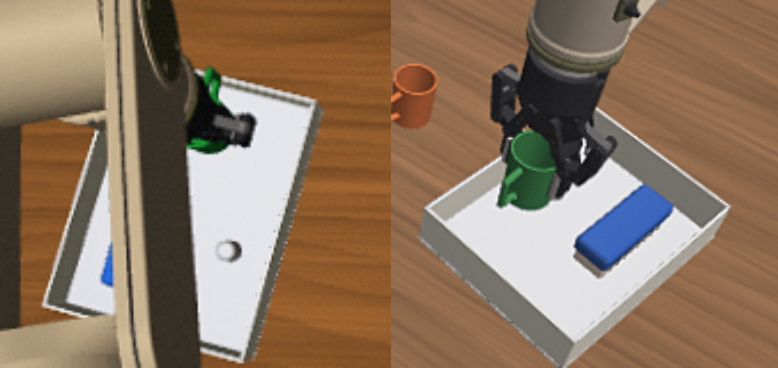

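The cup is held upright at crop px (530,170), with its handle toward the tub's far end wall. I shift it 14 mm away from that wall, then lower.

Request:
step_arm(
  rows=[
    [[14,3,20],0],
    [[14,3,50],0],
    [[14,3,80],0],
    [[14,3,98],0],
    [[14,3,106],0],
    [[14,3,110],0],
    [[14,3,113],0],
    [[14,3,115],0],
    [[14,3,115],0],
    [[14,3,115],0],
  ],
)

```text
time: 18.6
tool_pos: [533.6, 173.1, 34.8]
tcp_rot: [180.0, 0.1, 168.0]
ft_force: [0.1, -0.4, -0.4]
finger_gap: 55.6
grip_force: 26.7
```

Request:
step_arm(
  rows=[
    [[0,0,0],0],
    [[0,0,0],0],
    [[0,0,0],0],
    [[0,0,0],0],
  ],
  fingers=0.85,
)

```text
time: 19.0
tool_pos: [533.1, 173.1, 34.1]
tcp_rot: [180.0, 0.0, 168.0]
ft_force: [-0.2, -0.6, 1.1]
finger_gap: 72.7
grip_force: 0.0
```

Request:
step_arm(
  rows=[
    [[0,0,-15],0],
    [[0,0,-45],0],
    [[0,0,-85],0],
    [[0,0,-130],0],
    [[0,0,-150],0],
    [[0,-50,-160],0],
    [[0,-100,-160],0],
    [[0,-150,-160],0],
    [[0,-200,-160],0],
    [[0,-250,-160],0],
    [[0,-280,-160],0],
    [[0,-280,-160],0],
  ],
)

```text
time: 20.2
tool_pos: [474.1, -104.5, 195.5]
tcp_rot: [-179.9, 0.1, 167.7]
ft_force: [-0.2, 0.3, -0.1]
finger_gap: 72.5
grip_force: 0.0
```

```bash
python3 - <<'E'
from h import *
np.set_printoptions(precision=1,suppress=True)
cv2.imwrite("pics/t7.png",snapshot("top"));cv2.imwrite("pics/s7.png",snapshot("scene"))
cv2.imwrite("pics/c7.png",np.hstack([cv2.imread("pics/t7.png")[40:320,50:450],cv2.imread("pics/s7.png")[60:340,130:500]]))
print(r.sense()["tool_pos"])
E
```

```text
[ 474.9 -101.4  195.1]
```

View pics/c7.png

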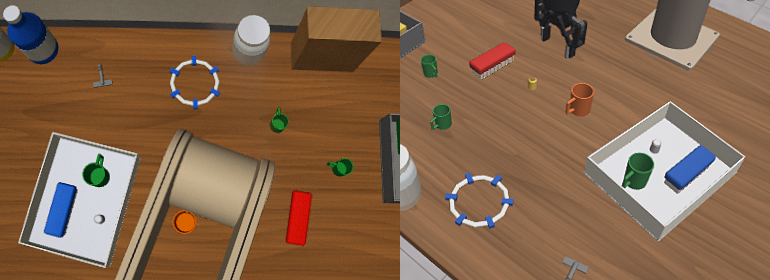

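The tub is unmoved and holds the brush (60,210), the cup upright (96,172) and the cap (99,218), all on its floor. The other things stand where they were.

```bash
python3 -c "
from bench import r
print(r.hand_in())"
```

```text
the job is handed in; nothing more can be done
None
```

I handed the job in at about 20 s: the last pictures show the blue brush, the upright green cup and the steel cap on the tub floor, with the tub and the other things where they were; I viewed 11 pictures, one over the limit of 10.

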